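# Let off the lathe's spindle brake

### The arm

A 6-joint arm with a two-finger parallel gripper is mounted at the origin on the work surface. World frame = base frame: x ahead of the robot, y to its left, z up, the work surface at z = 0. Lengths are in mm, angles in rad, forces in N, time in s.
With the tool pointing down it reaches from about 350 to 975 mm from the base axis. Payload 7.1 kg.
Tool frame: the origin (TCP) lies at the very end of the fingers, on their centre line; the grasp point (between the pads) lies 19 mm behind it (ctrl.pinch_z is the distance from the TCP to the grasp point, in mm); z points along the fingers, y is the direction in which the jaws open and shut (so a half turn about z gives the same grasp; the last joint's range is limited). The gripper opens to 88 mm and grips with 3 to 60 N. Pads are 20 mm wide; open, the fingers measure 115 mm over their backs; the gripper's body (75 mm by 178 mm) begins 61 mm behind the grasp point.
Start: joints at [-1.173, 0.423, 1.63, -0, 1.089, -0.019], TCP at [253.038, -571.469, 202.375] pointing down, gripper open.
Joint ranges: [-3, 3], [-0.9, 2.11], [0.09, 2.58], [-1.31, 4.45], [0.11, 2.69], [-2.54, 2.54]. Speed limits (rad/s): [2.39, 2.39, 3.01, 3.14, 3.14, 3.14].

### API

Orientations are given as a rotation vector (axis times angle).
In Python, from workcell import ctrl gives the robot as it stands.
- The arm moves only by the shell command python3 -m inch 'ROWS' [OPENING]. ROWS is JSON, a list of rows, each an object with "xyz": the shift along the tool's x, y, z in cm, a list of three; "spin": the turn about the tool's z in degrees. A call has 1 to 20 rows; each row is the pose to reach, as a shift and turn from the pose measured when the call began, along the tool's axes at that moment; what a row does not reach only later rows make up. A row lasts 1/10 s, in which the tool goes at most 50 mm and 8.59 degrees, less where a joint would pass 70% of its speed; a pose out of reach is approached as far as the arm can. A call with a gripper value outside its range is refused whole. OPENING is the closure, from 0 (fully open) to 1 (shut), set as the call begins (- or left out, the last holds). The fingers move at their own pace and stop on an object; the grip force is fixed at half the most. Time passes only in rows, so rows that repeat a pose let the fingers close. It gives the time, the measured TCP pose, the force and the opening at its end, in the units of the state.
- ctrl.get_obs(): the state, without advancing time (a new reading comes with each control period).
- ctrl.get_image(name): name is "scene" or "top" or "wrist"; returns the picture (480x640x3 uint8, red, green, blue); there is no depth.
- ctrl.camera_info(name): a dict with "camera_matrix" (3x3 intrinsics, pixels), "R" (3x3) and "t" (3): a world point X has camera coordinates R X + t; the wrist camera has in their place "hand_eye" (4x4, takes a point from camera to tool coordinates, whose origin is the TCP and whose axes are the flange's). Camera axes: x right, y down, z forward; pixel columns grow to the right and rows downward; lengths in mm; the calibration is good to about 2 mm. A picture is of the moment at which its call begins: read the wrist's pose just before it. camera_info takes no time and is no camera call.
- ctrl.close_job(): hands the job in, once; it reports no verdict.
The state is a dict: "t": time; "qpos": joint angles; "qvel": joint speeds; "joint_torque": joint torques, N m; "ee_pos": TCP position; "orientation": TCP orientation; "ft_force": force on the tool from outside, world axes, zero at the start; "moment": the same for the moment, N m; "width": finger opening in mm.
Only numpy, scipy, OpenCV 4.12 (cv2) and the standard library are available. Lean on these libraries where they do the work, as an engineer would, in place of code of your own. Each camera call takes 0.05 s, during which the arm holds its last target. There are 200 camera calls.

### The job

The wood lathe's spindle is held by its hand brake. Let the brake off: with a fingertip press the latch plate on top of the brake lever right down to the grip so that the pawl comes out of the teeth, keep it pressed and push the lever down past all the teeth to its bottom stop, then let go so that the latch springs back up and the lever stays fully down. Only push: do not pull the lever further up or lean hard on it, and leave the tools and turnings on the bench where they lie.

Things in the scene. Friction and masses are not known exactly. Their poses are not given: they have to be found in the camera images.
- lathe: Bench wood lathe in dark green cast iron, bolted down. Origin on the bench straight under the brake lever's pivot; x away from the operator, y left along the bed, z up. Headstock, 290 mm high, fills x -90 to 60, y 30 to 230 mm; left of it a turned tray 230 mm across on the faceplate. Brake lever, quadrant and latch belong to it; the lever stands at y -17 mm, reaching out to -x past the headstock.
- quadrant: Fixed steel ratchet quadrant beside the headstock, radius 98 mm, centred on the lever's axis (its origin: 120 mm above the lathe's origin, same axes). A spring pawl carried by the lever drops into its teeth from outside: the lever can be raised freely, but not lowered until the pawl is drawn out by the latch.
- lever_pivot (a point): Axis of the brake lever, 120 mm above the bench, in the lever's mid plane (lathe y -17 mm); axes as the lathe's. The lever is a flat steel bar pointing to the lathe's -x, with a black grip 29 mm thick from 180 to 290 mm out.
- lever_end (a point): Outer end of the brake lever's grip, on its centre line, 290 mm from lever_pivot. Its -x points outward along the lever, z is square to the lever, upward.
- latch_pin (a point): Pin on which the latch turns, on the lever's centre line 145 mm out from lever_pivot. The latch is a steel bell crank; from the pin it rises to a flat finger plate lying over the grip, parallel to the lever when the latch is up; pressed, its outer end comes down on the grip.
- latch_pad (a point): The place to press: on top of the latch's finger plate (100 mm long, 26 wide, 5 thick), 37 mm short of the middle of the rolled lip (6 mm proud) at its outer end. With the latch up it lies 95 mm outward of latch_pin along the lever and 52.5 mm above the lever's centre line. Moves with latch and lever. z square to the plate, -x outward along it.
- brake_lever (a joint): Lever angle, rad. At 0 it points 30 degrees above level to the lathe's -x; grows as it goes down. Starts at 0.08 to 0.39, held by the pawl. The last tooth is passed at 0.52; on its bottom stop (8 degrees below level) it reads 0.663. Stiff pivot: it stays where left and takes 5 to 12 N at latch_pad to move once the pawl is clear. With the pawl in, the teeth hold against any push.
- latch (a joint): Latch angle about latch_pin relative to the lever, rad: 0 up, pawl in the teeth (as at the start); 0.22 pressed right down to the grip, latch_pad then some 20 mm lower. Pawl clear above 0.14. Spring: 2 to 4 N at latch_pad, returns when let go. It turns the same way as the lever, so pushing on down with it pressed lowers the lever.
- gouge_mid (a point): Bystander, to be left alone: a turning gouge, wooden handle and steel blade, 450 mm long, 31 mm thick, lying in front of the lathe bed. Point at its middle, 15.5 mm above the bench.
- caliper_mid (a point): Bystander, to be left alone: a steel outside caliper 165 x 95 x 9 mm lying flat to the right of the lever. Point at its middle, 4 mm above the bench.
- wax_tin_mid (a point): Bystander, to be left alone: a round metal tin 76 mm across and 34 mm high, below the lever's outer end. Point at its middle, 17 mm above the bench.
- bowl_mid (a point): Bystander, to be left alone: a small turned wooden bowl 110 mm across and 46 mm high, to the right of the lever. Point at its middle, 24 mm above the bench.
- chuck_key_mid (a point): Bystander, to be left alone: a steel T-handled chuck key 105 x 110 x 20 mm, lying on the bench below the lever. Point at its middle, 10 mm above the bench.
- spanner_mid (a point): Bystander, to be left alone: a steel spanner about 180 mm long, lying flat. Point at its middle, 4 mm above the bench.
- finial_mid (a point): Bystander, to be left alone: a turned dark wooden finial, 48 mm foot and 80 mm high, standing to the right of the lever. Point at its middle, 40 mm above the bench.

How it is judged (in metres and radians):
On the way, in this order (a step that is already met when the one before it is completed fails the run):
1. the latch is pressed so that the pawl is clear, with the lever still up among the teeth (value of joint latch above 0.14 rad and value of joint brake_lever below 0.45 rad), for 0.05 s.
2. the lever is pushed down past the last tooth to its stop (value of joint brake_lever above 0.6 rad), for 0.1 s.
At the end, for the whole second after the job is handed in: The brake lever rests fully down (joint above 0.60 of 0.663 rad, still), the latch has sprung back up (below 0.05 rad), and no bench item has been moved by 30 mm (value of joint brake_lever above 0.6 rad and velocity of joint brake_lever between -0.05 and 0.05 rad/s and value of joint latch below 0.05 rad and distance of each of gouge_mid, caliper_mid, wax_tin_mid, bowl_mid, chuck_key_mid, spanner_mid, finial_mid from where it was at the start of the episode below 0.03 m); the robot touches nothing.
It fails at once if the lever is pulled further up (value of joint brake_lever below 0.03 rad).
It fails at once if the lever or the lathe is leaned on with more than 80 N (contact force between any of the fingers, the arm and lathe above 80 N).
It fails at once if a tool or turning on the bench is lifted, carried or shoved by 30 mm (distance of any of gouge_mid, caliper_mid, wax_tin_mid, bowl_mid, chuck_key_mid, spanner_mid, finial_mid from where it was at the start of the episode above 0.03 m).
It also fails if it takes over 48 s, if anything falls off the work surface, if the arm or the gripper's body presses on something with over 40 N, if the wrist force passes 120 N, or if a joint passes its speed limit or range.

## Working session

There is one attempt and no reset: what is moved stays moved. The work goes in short steps, Python scripts to look and compute and a shell command to move; the robot and the scene stay as the last step left them, time stands still between calls to the robot, and variables do not carry over. Pictures are saved under pics/ and viewed, about 8 in all and at most 12, crops included, and the job is handed in when it is done.

```bash
mkdir -p pics
python3 - <<'E'
from workcell import ctrl
import cv2,numpy as np
for n in ("scene","top"):
    cv2.imwrite(f"pics/{n}0.png",ctrl.get_image(n)[:,:,::-1])
    i=ctrl.camera_info(n); print(n,{k:np.round(v,3).tolist() for k,v in i.items() if k in("camera_matrix","R","t")})
print({k:np.round(v,3).tolist() for k,v in ctrl.get_obs().items()})
E
```

```text
scene {'camera_matrix': [[566.644, 0.0, 324.108], [0.0, 566.644, 245.281], [0.0, 0.0, 1.0]], 'R': [[0.93, 0.368, 0.014], [0.257, -0.62, -0.741], [-0.264, 0.692, -0.671]], 't': [-574.812, -32.395, 1441.411]}
top {'camera_matrix': [[602.582, 0.0, 321.077], [0.0, 602.582, 235.342], [0.0, 0.0, 1.0]], 'R': [[-0.134, -0.991, 0.002], [-0.97, 0.13, -0.207], [0.205, -0.03, -0.978]], 't': [31.347, 663.181, 1242.801]}
{'t': 0.1, 'qpos': [-1.173, 0.424, 1.631, -0.0, 1.089, -0.019], 'qvel': [-0.001, -0.001, -0.002, 0.001, 0.0, -0.001], 'joint_torque': [-0.001, -54.562, -27.432, 0.064, 0.019, -0.0], 'ee_pos': [252.832, -570.997, 201.709], 'orientation': [-3.072, -0.65, 0.0], 'ft_force': [-0.696, 0.518, -0.022], 'moment': [-0.059, 0.024, 0.028], 'width': 87.722}
```

View pics/scene0.png

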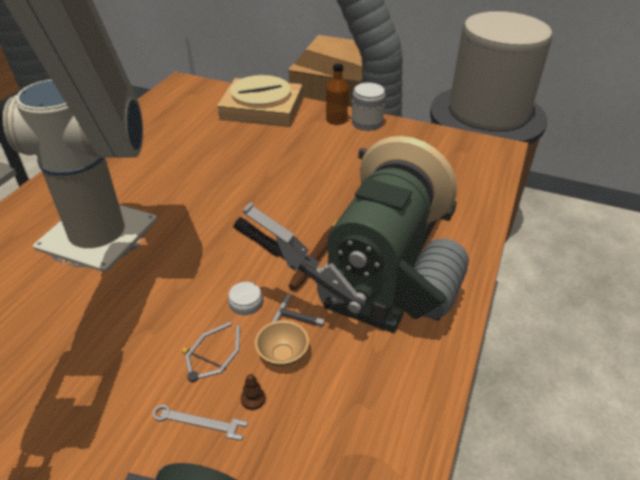

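View pics/top0.png

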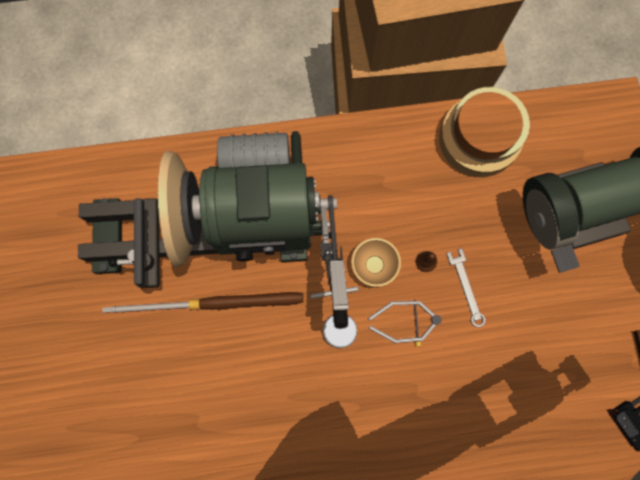

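The scene view shows the finger plate from about (250,208) to (290,245), with the pivot near (358,303). In the top view the plate runs from (337,262) to (342,308), and the grip end is near (341,325). I'll enlarge both.

Run:
```python
import cv2,numpy as np
a=cv2.imread("pics/scene0.png")[195:325,225:385]; b=cv2.imread("pics/top0.png")[185:345,300:370]
a=cv2.resize(a,None,fx=3.0,fy=3.0,interpolation=cv2.INTER_CUBIC);b=cv2.resize(b,None,fx=3.5,fy=3.5,interpolation=cv2.INTER_CUBIC)
c=np.zeros((560,480+245,3),np.uint8);c[:390,:480]=a;c[:560,480:]=b
cv2.imwrite("pics/crop.png",c)
```

```text
(no output)
```

View pics/crop.png

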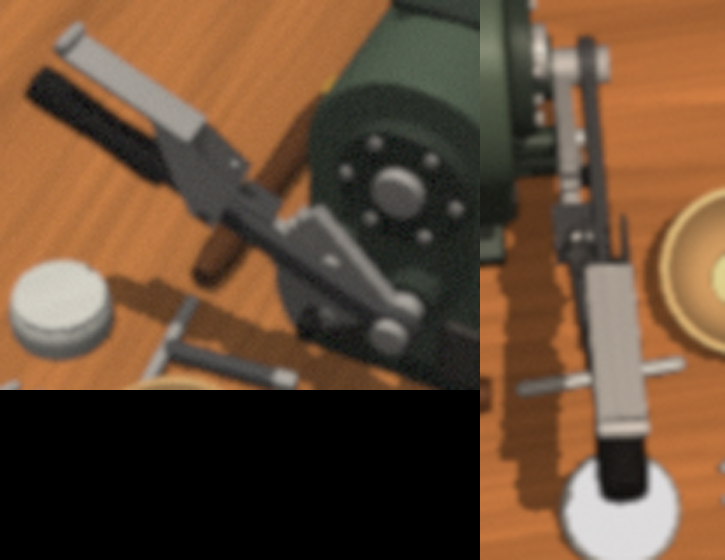

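```bash
cat > fit.py <<'E'
from workcell import ctrl
import numpy as np
from scipy.optimize import least_squares
I={n:ctrl.camera_info(n) for n in("scene","top")}
def pt(p,r,h,s,latch=0):   # lever coords -> world
    X,Y,yaw,q=p[:4]
    e=np.pi/6-q
    if latch: 
        d=np.array([r-145,h]);c,sn=np.cos(latch),np.sin(latch); r,h=145+c*d[0]+sn*d[1], -sn*d[0]+c*d[1]
    l=np.array([-(r*np.cos(e)-h*np.sin(e)), -17+s, 120+r*np.sin(e)+h*np.cos(e)])
    c,sn=np.cos(yaw),np.sin(yaw)
    return np.array([X+c*l[0]-sn*l[1],Y+sn*l[0]+c*l[1],l[2]])
def proj(n,P):
    i=I[n]; c=np.array(i["R"])@P+np.array(i["t"]).ravel(); u=np.array(i["camera_matrix"])@c; return u[:2]/u[2]
S=lambda u,v:(225+u/3,195+v/3)
T=lambda u,v:(300+(u-480)/3.5,185+v/3.5)
if __name__=="__main__":
    M=[("scene",280,56,-13,S(57,44)),("scene",280,56,13,S(82,27)),("scene",180,52.5,-13,S(183,140)),("scene",180,52.5,13,S(205,120)),
    ("scene",290,0,0,S(38,87)),("scene",0,0,None,S(388,335)),
    ("top",280,56,13,T(598,433)),("top",280,56,-13,T(648,433)),("top",180,52.5,13,T(588,265)),("top",180,52.5,-13,T(630,265)),("top",290,0,0,T(623,492)),("top",0,0,None,T(607,62))]
    f=lambda p:np.concatenate([proj(n,pt(p,r,h,p[4] if s is None else s))-m for n,r,h,s,m in M])
    o=least_squares(f,[700,0,0,.25,-20],x_scale=[100,100,.1,.1,10],loss="soft_l1")
    p=o.x;print(p.round(3),"\n",f(p).reshape(-1,2).round(1).tolist())
    np.save("p.npy",p)
    print("pad",pt(p,240,52.5,0).round(),"lip",pt(p,277,58,0).round(),"end",pt(p,290,0,0).round())
    for la,q in((.22,p[3]),(.22,.663),(0,.663)):
        P=p.copy();P[3]=q;print(la,q,pt(P,240,52.5,0,la).round(),"lip",pt(P,277,58,0,la).round(),"end",pt(P,290,0,0).round())
E
python3 fit.py
```

```text
[ 7.21731e+02 -7.14770e+01 -8.80000e-02  1.37000e-01 -8.12400e+00] 
 [[-0.6, 1.6], [-1.6, -0.3], [0.1, 0.6], [-0.5, -0.8], [-1.7, -1.9], [0.7, 1.9], [-0.6, -0.8], [-0.3, -1.5], [-0.7, 0.4], [1.2, -0.2], [-0.5, 0.8], [-0.5, -1.3]]
pad [519. -71. 259.] lip [486. -68. 278.] end [453. -65. 229.]
0.22 0.1369096057526551 [502. -69. 242.] lip [466. -66. 254.] end [453. -65. 229.]
0.22 0.663 [470. -66. 116.] lip [434. -63. 108.] end [434. -63.  80.]
0 0.663 [476. -67. 139.] lip [439. -64. 139.] end [434. -63.  80.]
```

The fit puts the pad at (519,-71,259), with residuals within about 2 px. The height, reach and lever angle of 0.137 all agree with what was given. Next I'll move above the pad with the fingers shut.

```bash
python3 -m inch '[{"xyz":[0,0,-5],"spin":0},{"xyz":[0,0,-10],"spin":0},{"xyz":[4,-3,-11],"spin":5},{"xyz":[8,-6,-11],"spin":10},{"xyz":[12,-9,-11],"spin":15},{"xyz":[16,-12,-11],"spin":20},{"xyz":[20,-15,-11],"spin":25},{"xyz":[24,-18.5,-11],"spin":29},{"xyz":[28,-22,-11],"spin":29},{"xyz":[32,-25,-11],"spin":29},{"xyz":[36,-28,-11],"spin":29},{"xyz":[40,-31,-11],"spin":29},{"xyz":[43,-33.5,-11],"spin":29},{"xyz":[44.5,-35,-11],"spin":29},{"xyz":[44.5,-35,-11],"spin":29},{"xyz":[44.5,-35,-11],"spin":29},{"xyz":[44.5,-35,-11],"spin":29}]' 1
cat > look.py <<'E'
import sys,cv2,numpy as np
from workcell import ctrl
from scipy.spatial.transform import Rotation as Ro
from fit import pt
o=ctrl.get_obs();Rt=Ro.from_rotvec(o["orientation"]).as_matrix();p=np.load("p.npy");P=p.copy();P[3]=.663
print("R",Rt.round(3).tolist(),"f",np.round(o["ft_force"],1),"t",o["t"],o["width"],np.round(o["qpos"],2))
for n,g in(("pad",pt(p,240,52.5,0)),("pressed",pt(p,240,52.5,0,.22)),("bottom",pt(P,240,52.5,0,.22))):
    print(n,"tool cm",(Rt.T@(g-o["ee_pos"])/10).round(2))
if len(sys.argv)>1:
    w=ctrl.get_image("scene")[150:350,180:400];v=ctrl.get_image("top")[170:350,250:430]
    cv2.imwrite(sys.argv[1],np.hstack([cv2.resize(w,(440,400)),cv2.resize(v,(400,400))[:,40:]])[:,:,::-1])
E
python3 look.py pics/above.png
```

```text
t: 1.8
ee_pos: [517.6, -71.9, 312.0]
orientation: [-3.137, 0.142, 0.002]
ft_force: [0.7, 0.5, 0.1]
width: 0.4
R [[0.996, -0.09, -0.001], [-0.09, -0.996, 0.001], [-0.001, -0.001, -1.0]] f [0.7 0.5 0.1] t 1.8 0.4398322951451324 [-0.16  0.16  1.74  0.    1.25  1.5 ]
pad tool cm [ 0.09 -0.13  5.29]
pressed tool cm [-1.59 -0.13  6.98]
bottom tool cm [-4.74 -0.11 19.65]
```

View pics/above.png

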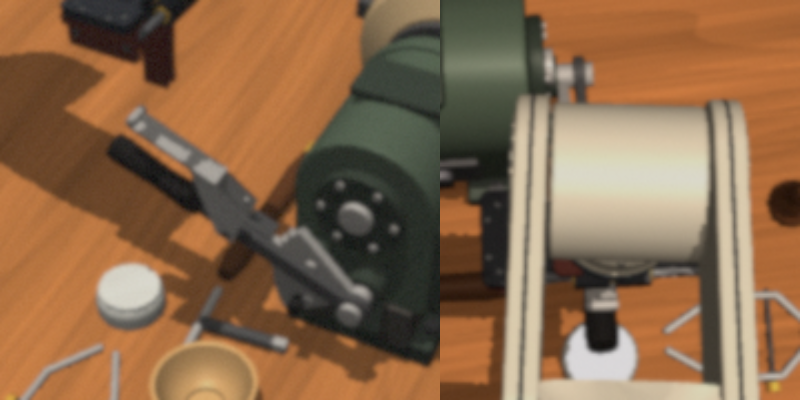

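Run:
```python
import numpy as np
from fit import *
p=np.load("p.npy");o=ctrl.get_obs()
for P in(o["ee_pos"],pt(p,240,52.5,0)):print((2*(proj("scene",np.array(P))-[180,150])).round())
```

```text
[163.  97.]
[168. 141.]
```

```bash
python3 -c "
import cv2
a=cv2.imread('pics/above.png')[0:260,40:340];cv2.imwrite('pics/above2.png',cv2.resize(a,None,fx=2,fy=2,interpolation=2))"
```

```text
(no output)
```

View pics/above2.png

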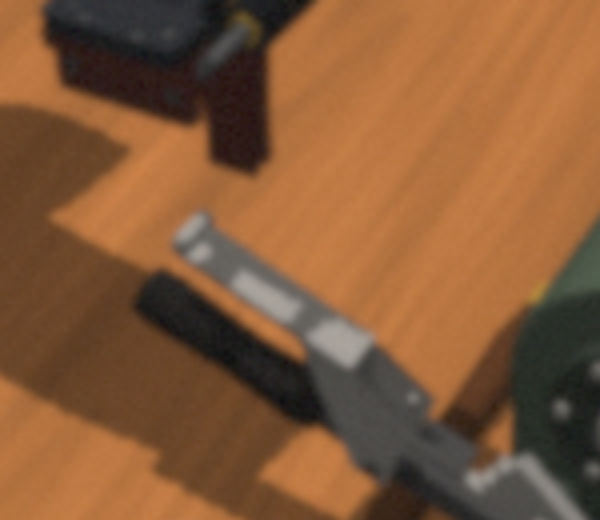

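The fingertip appears near crop pixel (162,83), but the calibration predicts (163,97). I'll check with the wrist camera whether that is a sideways error or a height error.

Run:
```python
import cv2,numpy as np
from fit import *
from scipy.spatial.transform import Rotation as Ro
p=np.load("p.npy");o=ctrl.get_obs();im=ctrl.get_image("wrist")[:,:,::-1].copy()
i=ctrl.camera_info("wrist");H=np.array(i["hand_eye"]);K=np.array(i["camera_matrix"]);Rt=Ro.from_rotvec(o["orientation"]).as_matrix()
print(H.round(3).tolist())
def pj(X):
    t=Rt.T@(np.array(X)-o["ee_pos"]);c=np.linalg.inv(H)@np.append(t,1);u=K@c[:3];return tuple(int(x) for x in u[:2]/u[2])
for X in [o["ee_pos"]]+[pt(p,240,52.5,0)]+[pt(p,r,52.5,s) for r in(180,280) for s in(-13,13)]+[pt(p,290,0,0)]:
    u=pj(X);print(u);cv2.circle(im,u,4,(0,0,255),1)
cv2.imwrite("pics/wrist.png",im)
```

```text
[[0.0, -0.965, -0.262, 70.878], [1.0, -0.0, 0.001, 0.525], [-0.001, -0.262, 0.965, -181.982], [0.0, 0.0, 0.0, 1.0]]
(310, 279)
(308, 245)
(329, 148)
(287, 148)
(330, 314)
(286, 314)
(309, 323)
```

View pics/wrist.png

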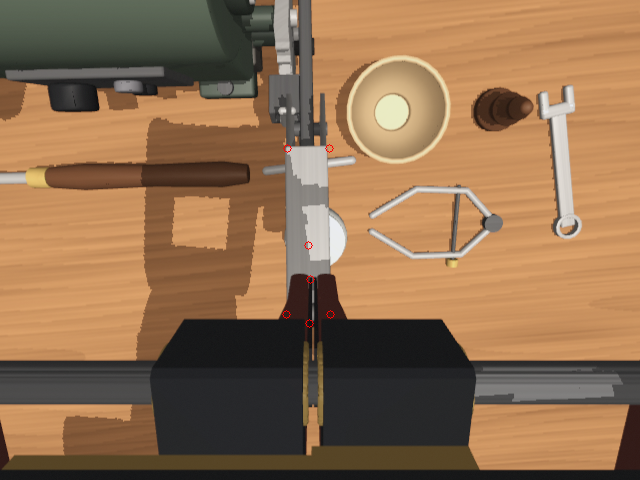

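The wrist view confirms the alignment: the projected plate corners sit on the plate edges and the fingers are centred at (310,279). I'll descend to contact, then press.

```bash
python3 -m inch '[{"xyz":[0,-0.1,1.5]},{"xyz":[0,-0.1,3]},{"xyz":[0,-0.1,4]},{"xyz":[0,-0.1,4.5]},{"xyz":[-0.1,-0.1,4.9]},{"xyz":[-0.2,-0.1,5.1]},{"xyz":[-0.2,-0.1,5.1]}]'; python3 look.py
```

```text
R [[0.996, -0.091, -0.001], [-0.091, -0.996, 0.001], [-0.001, -0.001, -1.0]] f [ 0.4  0.9 -1. ] t 1.95 0.3135134556124349 [-0.16  0.16  1.74  0.    1.25  1.5 ]
pad tool cm [ 0.07 -0.15  5.31]
pressed tool cm [-1.6  -0.14  7.  ]
bottom tool cm [-4.77 -0.12 19.67]$[0]: bad value
```

```bash
python3 -m inch '[{"xyz":[0,-0.1,1.5],"spin":0},{"xyz":[0,-0.1,3],"spin":0},{"xyz":[0,-0.1,4],"spin":0},{"xyz":[0,-0.1,4.5],"spin":0},{"xyz":[-0.1,-0.1,4.9],"spin":0},{"xyz":[-0.2,-0.1,5.1],"spin":0},{"xyz":[-0.2,-0.1,5.1],"spin":0}]'; python3 look.py
```

```text
t: 2.65
ee_pos: [515.7, -70.9, 261.3]
orientation: [-3.137, 0.143, 0.001]
ft_force: [0.4, -0.1, -0.9]
width: 0.7
R [[0.996, -0.091, -0.0], [-0.091, -0.996, 0.001], [-0.001, -0.001, -1.0]] f [ 0.4 -0.1 -0.9] t 2.65 0.6985930708791567 [-0.16  0.2   1.8   0.    1.14  1.5 ]
pad tool cm [ 0.28 -0.05  0.22]
pressed tool cm [-1.4  -0.05  1.91]
bottom tool cm [-4.57 -0.02 14.58]
```

```bash
python3 -m inch '[{"xyz":[-0.2,0,0.3],"spin":0},{"xyz":[-0.4,0,0.6],"spin":0},{"xyz":[-0.6,0,0.8],"spin":0},{"xyz":[-0.6,0,0.8],"spin":0}]'; python3 -m inch '[{"xyz":[-0.3,0,0.3],"spin":0},{"xyz":[-0.5,0,0.6],"spin":0},{"xyz":[-0.7,0,0.8],"spin":0},{"xyz":[-0.7,0,0.8],"spin":0}]' ; python3 look.py pics/press.png
```

```text
t: 3.05
ee_pos: [509.2, -70.2, 253.0]
orientation: [-3.137, 0.143, 0.002]
ft_force: [0.2, 0.0, 0.0]
width: 0.8
t: 3.45
ee_pos: [501.9, -69.6, 244.8]
orientation: [-3.137, 0.143, 0.002]
ft_force: [0.5, -0.7, 2.2]
width: 0.6
R [[0.996, -0.091, -0.001], [-0.091, -0.996, 0.001], [-0.002, -0.001, -1.0]] f [ 0.5 -0.7  2.2] t 3.45 0.6341461631572074 [-0.16  0.2   1.85  0.    1.1   1.5 ]
pad tool cm [ 1.66 -0.05 -1.43]
pressed tool cm [-0.02 -0.05  0.26]
bottom tool cm [-3.17 -0.03 12.93]
```

View pics/press.png

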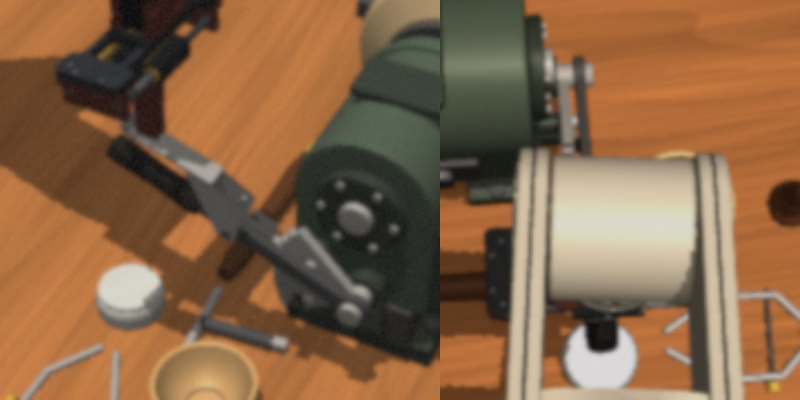

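The finger is on the plate a little inside the lip, and the spring force reads 2.2 N. I'll keep pressing, moving slightly inward.

```bash
python3 -m inch '[{"xyz":[0.2,0,0.2],"spin":0},{"xyz":[0.4,0,0.4],"spin":0},{"xyz":[0.5,0,0.6],"spin":0},{"xyz":[0.5,0,0.6],"spin":0}]'; python3 -m inch '[{"xyz":[0,0,0.2],"spin":0},{"xyz":[0,0,0.4],"spin":0},{"xyz":[0,0,0.5],"spin":0},{"xyz":[0,0,0.5],"spin":0}]';python3 -m inch '[{"xyz":[0,0,0.2],"spin":0},{"xyz":[-0.1,0,0.4],"spin":0},{"xyz":[-0.1,0,0.5],"spin":0},{"xyz":[-0.1,0,0.5],"spin":0}]'
```

```text
t: 3.95
ee_pos: [507.4, -70.1, 238.8]
orientation: [-3.137, 0.143, 0.002]
ft_force: [0.4, -0.8, 3.7]
width: 0.2
t: 4.35
ee_pos: [507.2, -70.0, 233.6]
orientation: [-3.137, 0.143, 0.003]
ft_force: [-1.0, 0.0, 4.8]
width: 0.1
t: 4.75
ee_pos: [505.9, -69.9, 228.3]
orientation: [-3.137, 0.143, 0.004]
ft_force: [-2.5, -0.0, 4.8]
width: 0.8
```

```bash
python3 -m inch '[{"xyz":[-0.2,0,0.5],"spin":0},{"xyz":[-0.5,0,1],"spin":0},{"xyz":[-0.7,0,1.5],"spin":0},{"xyz":[-0.9,0,2],"spin":0},{"xyz":[-1.1,0,2.5],"spin":0},{"xyz":[-1.3,0,3],"spin":0},{"xyz":[-1.3,0,3],"spin":0}]'; python3 -m inch '[{"xyz":[-0.2,0,0.5],"spin":0},{"xyz":[-0.3,0,1],"spin":0},{"xyz":[-0.5,0,1.5],"spin":0},{"xyz":[-0.6,0,2],"spin":0},{"xyz":[-0.6,0,2],"spin":0}]'; python3 look.py pics/mid.png
```

```text
t: 5.45
ee_pos: [491.9, -68.8, 197.9]
orientation: [-3.137, 0.143, 0.006]
ft_force: [-3.4, -0.5, 3.8]
width: 0.4
t: 5.95
ee_pos: [484.6, -68.3, 177.4]
orientation: [-3.138, 0.143, 0.01]
ft_force: [-4.6, -1.0, 6.5]
width: 0.3
R [[0.996, -0.091, -0.006], [-0.091, -0.996, 0.001], [-0.006, -0.0, -1.0]] f [-4.6 -1.   6.5] t 5.95 0.3156742362006872 [-0.16  0.26  1.94  0.    0.95  1.5 ]
pad tool cm [ 3.35 -0.08 -8.19]
pressed tool cm [ 1.68 -0.08 -6.49]
bottom tool cm [-1.41 -0.06  6.19]
```

View pics/mid.png

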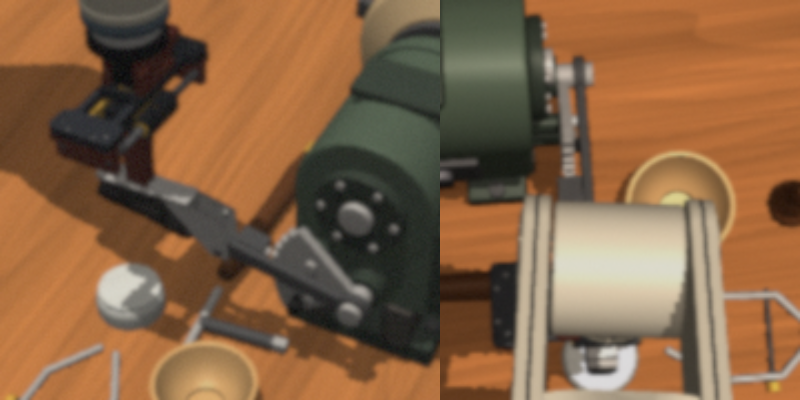

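The latch is down on the grip and the lever is following, with the finger clear of the lip. Continuing down.

```bash
python3 -m inch '[{"xyz":[-0.1,0,0.5],"spin":0},{"xyz":[-0.2,0,1],"spin":0},{"xyz":[-0.3,0,1.5],"spin":0},{"xyz":[-0.4,0,2],"spin":0},{"xyz":[-0.4,0,2.5],"spin":0},{"xyz":[-0.5,0,3],"spin":0},{"xyz":[-0.5,0,3],"spin":0}]'; python3 -m inch '[{"xyz":[0,0,0.5],"spin":0},{"xyz":[-0.1,0,1],"spin":0},{"xyz":[-0.1,0,1.5],"spin":0},{"xyz":[-0.1,0,1.5],"spin":0}]'; python3 -m inch '[{"xyz":[0,0,0.3],"spin":0},{"xyz":[0,0,0.6],"spin":0},{"xyz":[0,0,0.6],"spin":0}]'
```

```text
t: 6.75
ee_pos: [477.7, -67.7, 146.8]
orientation: [-3.137, 0.143, 0.016]
ft_force: [-5.4, 0.5, 4.2]
width: 0.4
t: 7.15
ee_pos: [475.4, -67.5, 131.1]
orientation: [-3.137, 0.143, 0.019]
ft_force: [-5.3, 0.2, 4.2]
width: 0.1
t: 7.45
ee_pos: [474.6, -67.4, 124.7]
orientation: [-3.137, 0.143, 0.022]
ft_force: [-3.7, -1.5, 4.9]
width: 0.4
```

```bash
for i in 1; do python3 -m inch '[{"xyz":[0,0,0.3],"spin":0},{"xyz":[0,0,0.5],"spin":0},{"xyz":[0,0,0.5],"spin":0}]'; python3 -m inch '[{"xyz":[0,0,0.2],"spin":0},{"xyz":[0,0,0.4],"spin":0},{"xyz":[0,0,0.4],"spin":0}]'; done
```

```text
t: 7.75
ee_pos: [474.0, -67.4, 119.5]
orientation: [-3.137, 0.143, 0.023]
ft_force: [-4.1, -0.6, 5.5]
width: 0.3
t: 8.05
ee_pos: [473.7, -67.4, 115.3]
orientation: [-3.137, 0.143, 0.024]
ft_force: [-2.9, 0.1, 5.4]
width: -0.0
```

```bash
python3 -m inch '[{"xyz":[0,0,0.2],"spin":0},{"xyz":[0,0,0.4],"spin":0},{"xyz":[0,0,0.4],"spin":0}]'; python3 -m inch '[{"xyz":[0,0,0.2],"spin":0},{"xyz":[0,0,0.3],"spin":0},{"xyz":[0,0,0.3],"spin":0}]'; python3 look.py pics/low.png
```

```text
t: 8.35
ee_pos: [473.4, -67.4, 111.2]
orientation: [-3.137, 0.143, 0.025]
ft_force: [-2.1, 0.0, 4.8]
width: 0.5
t: 8.65
ee_pos: [473.3, -67.4, 108.1]
orientation: [-3.137, 0.143, 0.025]
ft_force: [-2.3, -0.6, 4.9]
width: 0.5
R [[0.996, -0.091, -0.016], [-0.091, -0.996, 0.002], [-0.016, -0.0, -1.0]] f [-2.3 -0.6  4.9] t 8.65 0.4598606512663447 [-0.17  0.36  2.01 -0.    0.79  1.5 ]
pad tool cm [  4.29  -0.1  -15.17]
pressed tool cm [  2.64  -0.09 -13.45]
bottom tool cm [-0.33 -0.08 -0.74]
```

View pics/low.png

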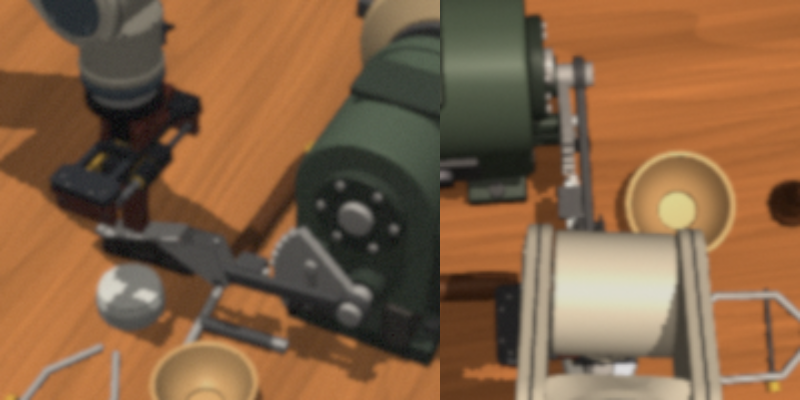

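The lever is still moving freely at about 5 N, so it hasn't reached the stop. Continuing in small steps.

```bash
python3 -m inch '[{"xyz":[0,0,0.2],"spin":0},{"xyz":[0,0,0.4],"spin":0},{"xyz":[0,0,0.4],"spin":0}]'; python3 -m inch '[{"xyz":[0,0,0.2],"spin":0},{"xyz":[0,0,0.3],"spin":0},{"xyz":[0,0,0.3],"spin":0}]'; python3 -m inch '[{"xyz":[0,0,0.2],"spin":0},{"xyz":[0,0,0.3],"spin":0},{"xyz":[0,0,0.3],"spin":0}]'
python3 -c "
from fit import *
p=np.load('p.npy')
for q in (p[3],.55,.6,.663):
  P=p.copy();P[3]=q;print(q,(2*(proj('scene',pt(P,290,0,0))-[180,150])).round())"
```

```text
t: 9.05
ee_pos: [473.2, -67.4, 104.1]
orientation: [-3.137, 0.143, 0.025]
ft_force: [-2.6, -1.0, 5.6]
width: 0.3
t: 9.35
ee_pos: [473.1, -67.4, 101.0]
orientation: [-3.137, 0.143, 0.025]
ft_force: [-2.5, -0.4, 6.3]
width: 0.4
t: 9.65
ee_pos: [473.2, -67.4, 99.5]
orientation: [-3.137, 0.143, 0.024]
ft_force: [-7.9, -0.0, 25.6]
width: 0.3
0.1369096057526551 [112. 144.]
0.55 [105. 223.]
0.6 [107. 233.]
0.663 [110. 245.]
```

The force jumped to 26 N, which is the bottom stop. I'll hold briefly, let go upward, and check.

```bash
python3 -m inch '[{"xyz":[0,0,0.05],"spin":0},{"xyz":[0,0,0.05],"spin":0},{"xyz":[0,0,-0.5],"spin":0},{"xyz":[0,0,-1],"spin":0},{"xyz":[0,0,-1.5],"spin":0},{"xyz":[0,0,-2],"spin":0},{"xyz":[0,0,-2.5],"spin":0},{"xyz":[0,0,-3],"spin":0},{"xyz":[0,0,-5],"spin":0},{"xyz":[0,0,-8],"spin":0},{"xyz":[-2,0,-12],"spin":0},{"xyz":[-5,0,-15],"spin":0},{"xyz":[-9,0,-18],"spin":0},{"xyz":[-12,0,-20],"spin":0},{"xyz":[-12,0,-20],"spin":0},{"xyz":[-12,0,-20],"spin":0}]'; python3 look.py pics/end.png
python3 -c "
from fit import *
p=np.load('p.npy')
for q in (.55,.6,.663):
  P=p.copy();P[3]=q
  for c,a,k in (('scene',[180,150],2),):
    print(q,[(k*(proj(c,pt(P,*x))-a)).round().tolist() for x in ((290,0,0),(280,56,-13),(280,56,13),(180,52.5,-13))])"
```

```text
t: 11.25
ee_pos: [356.9, -56.9, 301.9]
orientation: [-3.137, 0.143, 0.021]
ft_force: [0.2, 0.4, -0.2]
width: 0.4
R [[0.996, -0.091, -0.013], [-0.091, -0.996, 0.001], [-0.013, -0.0, -1.0]] f [ 0.2  0.4 -0.2] t 11.25 0.4104034366494057 [-0.19 -0.11  2.03 -0.    1.23  1.47]
pad tool cm [16.27 -0.11  4.06]
pressed tool cm [14.62 -0.1   5.77]
bottom tool cm [11.62 -0.09 18.48]
0.55 [[105.0, 223.0], [100.0, 193.0], [114.0, 178.0], [184.0, 225.0]]
0.6 [[107.0, 233.0], [99.0, 203.0], [113.0, 188.0], [183.0, 231.0]]
0.663 [[110.0, 245.0], [100.0, 215.0], [114.0, 200.0], [182.0, 239.0]]
```

View pics/end.png

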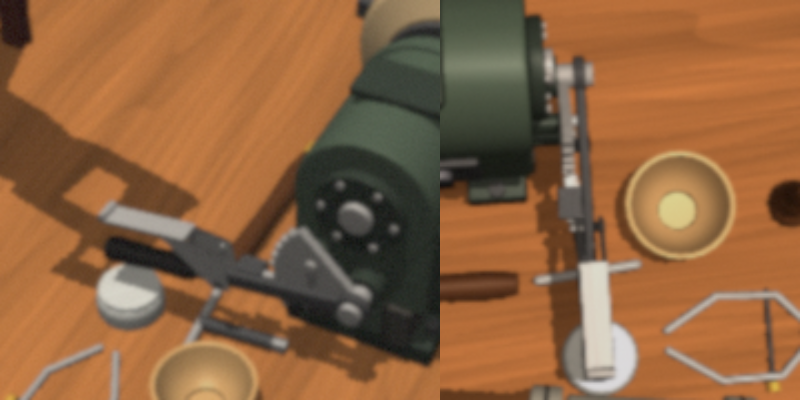

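The seen lip corners, about (100,218) and (113,205), and the grip end, about (110,249), match the 0.663 prediction with the latch up. The items visible here haven't moved, and the arm is clear. I'll hand it in.

```bash
python3 -c "
from workcell import ctrl
print(ctrl.close_job())"
```

```text
the job is handed in; nothing more can be done
None
```

The brake is off and the job is handed in, at about 11 s of the 48 s allowed; no verdict was reported. With the gripper's closed fingertips I pressed the latch down to the grip. I kept it pressed at 4–8 N while I pushed the lever down its arc, until the force jumped to about 26 N at the bottom stop. Then I lifted straight off and backed the arm away.

- **Lever and latch:** in the last picture the plate and grip-end corners match the model for 0.663 rad with the latch up, to within about 3 px. That is clearly past the 0.60 position.
- **Force:** the wrist read about zero after I let go. The highest reading I saw was about 27 N, well under the limits. I only read it at the end of each call, so a brief peak between readings would not show.
- **Bench items:** those in the last picture show no movement. It was a crop, so the spanner was outside it and the gouge, caliper and finial only partly in view, but the arm did not go near them.
- **Disagreement:** touch and stop came about 10–20 mm lower than the model predicted, and the scene camera also showed the fingertip higher than its calibrated position. The wrist view confirmed the sideways alignment, so I relied on force for the height.

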